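# Open the gas console's hatch and set the fine knob

### The job

Take the orange stop block off the sloping console and put it in the white tray; then lift the steel hatch off its seat and slide it to the robot's left along its channels until the well is completely uncovered and the hatch rests flat on the parking deck. In the well, turn only the small blue inner knob clockwise until its white line points at the red mark, without turning the black outer ring round it, and leave the bottles, glassware and other things on the bench undisturbed.

Things in the scene. Friction and masses are not known exactly. Their poses are not given: they have to be found in the camera images.
- panel: 30 degree sloping top of a fixed white gas console, 275 mm wide. Origin: centre of its square well, level with the grey deck. Axes: x up the slope (away from the robot), y to the robot's left along the channels, z square out of the slope, leaning to the robot. mm in these axes: well opening x, y -48..48, 60 deep. Its top back edge is 140 above the bench; a low yellow pipe lies behind.
- seat (a point): Centre of the hatch's recessed seat round the well, at panel (0, 0, -8) mm. The recess spans panel x -60..60, y -57..57; on its left (y = 57) an 8 mm step leads up to the grey deck.
- parking (a point): Middle of the hatch's open position on the grey parking deck, at panel (0, 125, 0) mm. The deck is flat at panel z = 0 from y = 57 to an end stop at y = 194, 16 mm high.
- upper_lip (a point): On the inner edge of the upper aluminium C-channel's lip, panel (50, 0, 16) mm, at its underside. Channels run on both long sides, panel y -63..200: inner walls at x = -60 and 60, lips over x -60..-50 and 50..60, from z = 16 to 20. So the seated hatch can rise 16 mm (8 to clear the step, 16 to meet the lips) and cannot leave the channels.
- hatch: Steel hatch plate 116 (its x) by 110 (its y) by 8 mm thick, about 0.32 kg, loose in the channels, 2 mm play each side. Origin: centre of its underside; axes parallel to the panel's; seated it lies at panel z = -8, y = 0, its top flush with the deck. A black bar handle stands square on its middle: 50 mm along x, 14 mm along y, 30 mm high (z 8..38 of the hatch).
- stop_block: Orange plastic stop block with a black band, 60 (its x) by 30 (its y) by 40 mm high, about 0.12 kg, loose. Origin: centre of its underside; at the start it stands on the sloping parking deck between the channel lips, leaning against the lower lip, at panel y 85 to 145, axes parallel to the panel's, and blocks the hatch's way.
- tray: White open tray fixed on the bench, 140 (x) by 120 (y) by 30 mm high, walls 4 mm, inner floor 4 mm above the bench. Origin: centre of its underside. It stands to the left or the right of the console.
- tube_rack: Grey rack of test tubes with blue stoppers, 140 (x) by 70 (y) by 112 mm high, fixed, on the side where the tray is not. Origin: centre of its underside.
- fine_knob (a joint): Angle (rad) of the small blue inner knob on the well's floor, on the panel's z axis. A bar 30 mm long, 12 mm wide, 25 mm high (from panel z = -38 to -13) with a white line on one half: that half points up the slope (+x of the panel) at 0, and the angle grows clockwise as seen looking into the well. The red mark is at 1.0. Turns at 0.03 N m, stays where left; range -1.2 to 2.0.
- fine_top (a point): Centre of the top face of the blue inner knob's bar, panel (0, 0, -13 mm).
- coarse_ring (a joint): Angle (rad) of the black ribbed outer ring round the blue knob, 60 mm across, top at panel z = -46 mm, so the knob's bar starts 8 mm above it. It turns very easily (0.012 N m). Same sense as fine_knob.
- ring_line (a point): Outer end of the white line on top of the outer ring, 27 mm from the axis.
- water_bottle: clear plastic water bottle, blue cap, 60 mm across, 190 mm tall, loose bystander. Origin: centre of its underside.
- reagent_bottle: clear glass reagent bottle with blue cap and blank label, 66 mm across, 150 mm tall, loose bystander. Origin: centre of its underside.
- ink_jar: small amber jar with black cap, 48 mm across, 55 mm tall, loose bystander. Origin: centre of its underside.
- drop_bottle: small amber bottle with white cap, 40 mm across, 75 mm tall, loose bystander. Origin: centre of its underside.
- beaker: glass beaker, 68 mm across, 80 mm tall, loose bystander. Origin: centre of its underside.
- weight: brass calibration weight, 36 mm across, 35 mm tall, loose bystander. Origin: centre of its underside.

How it is judged:
On the way, in this order (a step that is already met when the one before it is completed fails the run):
1. the stop block has been put down in the tray (x of stop_block in the frame of tray between -0.066 and 0.066 m and y of stop_block in the frame of tray between -0.056 and 0.056 m and z of stop_block in the frame of tray below 0.03 m and contact force between the fingers and stop_block below 0.1 N), for 0.2 s.
2. the hatch is lifted off its seat, clear of the step (z of hatch in the frame of panel above 0.0005 m), for 0.1 s.
3. the hatch rests flat on the parking deck, released, and the well is uncovered (y of hatch in the frame of panel between 0.106 and 0.145 m and z of hatch in the frame of panel between -0.003 and 0.004 m and angle between the z axis of hatch and the z axis of panel, either way round below 0.06 rad and contact force between the fingers and hatch below 0.1 N), for 0.2 s.
4. the inner knob's line points at the red mark (value of joint fine_knob between 0.87 and 1.13 rad), for 0.2 s.
At the end, for the whole second after the job is handed in: Stop block in the tray; hatch flat (within 3 degrees) on the parking deck, 106 to 145 mm left of its seat, so the well is uncovered; inner knob at 1.0 within 0.13 rad; outer ring's line end within 4 mm of its start; block, hatch and knob at rest (all of step 4 and x of stop_block in the frame of tray between -0.066 and 0.066 m and y of stop_block in the frame of tray between -0.056 and 0.056 m and z of stop_block in the frame of tray below 0.03 m and y of hatch in the frame of panel between 0.106 and 0.145 m and z of hatch in the frame of panel between -0.003 and 0.004 m and angle between the z axis of hatch and the z axis of panel, either way round below 0.06 rad and linear speed of each of hatch, stop_block below 0.01 m/s and velocity of joint fine_knob below 0.05 rad/s and distance of ring_line from where it was at the start of the episode below 0.004 m); the robot touches nothing.
It fails at once if the outer ring is turned (its line's end moves more than 4 mm) (distance of ring_line from where it was at the start of the episode above 0.004 m).
It fails at once if a loose bystander (bottle, jar, beaker or weight) is moved more than 15 mm or tipped (distance of any of water_bottle, reagent_bottle, ink_jar, drop_bottle, beaker, weight from where it was at the start of the episode above 0.015 m or angle between any of water_bottle, reagent_bottle, ink_jar, drop_bottle, beaker, weight's own z axis and vertical above 0.3 rad).
It fails at once if the test tube rack is struck with more than 10 N (contact force between tube_rack and anything else above 10 N).
It also fails if it takes over 64 s, if anything falls off the work surface, if the arm or the gripper's body presses on something with over 40 N, if the wrist force passes 120 N, or if a joint passes its speed limit or range.

### The arm

A 6-joint arm with a two-finger parallel gripper is mounted at the origin on the work surface. World frame = base frame: x ahead of the robot, y to its left, z up, the work surface at z = 0. Lengths are in m, angles in rad, forces in N, time in s.
With the tool pointing down it reaches from about 0.4 to 0.825 m from the base axis. Payload 7 kg.
Tool frame: the origin (TCP) lies at the very end of the fingers, on their centre line; the grasp point (between the pads) lies 19 mm behind it; z points along the fingers, y is the line along which they close (so a half turn about z gives the same grasp; the last joint's range is limited). The gripper opens to 88 mm and grips with 3 to 60 N. Pads are 19 mm wide; open, the fingers measure 130 mm over their backs; the gripper's body (78 mm by 193 mm) begins 47 mm behind the grasp point.
Start: joints at [1.561, 0.359, 0.012, 0, -1.224, -0.288], TCP at [0.198, 0.645, 0.227] pointing down, gripper open.
Joint ranges: [-3.07, 3.07], [-1.43, 2.12], [-1.02, 1.25], [-3.03, 1.67], [-3.05, -0], [-3.03, 3.03]. Speed limits (rad/s): [2.39, 2.39, 3.01, 3.14, 3.14, 3.14].

### API

Orientations are given as a unit quaternion [x, y, z, w].
In Python, from rig import manip gives the robot as it stands.
- The arm moves only by the shell command python3 inch.py 'ROWS' [FORCE]. ROWS is a JSON list of rows, 1 to 20 of them, each of 5 numbers: dx, dy, dz in shares of the most that a row can go, 1 being 62.5 mm, then a turn about the tool's z in normalised numbers (1 is 2 pi rad), then the finger opening in m; each row shifts and turns the commanded pose from where the row before left it, along the tool's axes as they then stand; what a row does not reach is not made up. A row lasts 1/8 s, in which the tool goes at most 0.0625 m and 0.188 rad, less where a joint would pass 70% of its speed; a pose out of reach is approached as far as the arm can. The fingers move at their own pace and stop on an object; FORCE is the grip in N (left out, the last holds). Time passes only in rows, so rows that do not move let the fingers close. It prints the time, the measured TCP pose, the force, the opening and the grip force at its end. Input that does not fit is refused with a message, and nothing moves.
- manip.get_obs(): the state, without advancing time (a new reading comes with each control period).
- manip.capture(name): name is "side" or "top"; returns the picture (400x640x3 uint8, red, green, blue); there is no depth.
- manip.get_calibration(name): a dict with "fx", "fy", "cx", "cy" (pixels), "k1" (the pictures are not rectified: a ray, as slopes to the right and down, at radius r is drawn at 1 + k1 r^2 times it, then the intrinsics apply), "eye" and "orientation" of the camera in the world. Camera axes: x right, y up, looking along -z (the intrinsics and any distortion apply to the point x, -y, -z); pixel columns grow to the right and rows downward; lengths in m; the calibration is good to about 2 mm. A picture is of the moment at which its call begins. get_calibration takes no time and is no camera call.
- manip.job_done(): hands the job in; it is judged then, once.
The state is a dict: "clock": time; "joint_positions": joint angles; "qvel": joint speeds; "joint_efforts": joint torques, N m; "eef_pos": TCP position; "orientation": TCP orientation; "ft_force": force on the tool from outside, world axes, zero at the start; "moment": the same for the moment, N m; "opening": finger opening in m; "gripper_force": force on a finger pad.
Only numpy, scipy, OpenCV 4.12 (cv2) and the standard library are available. Lean on these libraries where they do the work, as an engineer would, in place of code of your own. Each camera call takes 0.05 s, during which the arm holds its last target. There are 200 camera calls.

## Working session

There is one attempt and no reset: what is moved stays moved. The work goes in short steps, Python scripts to look and compute and a shell command to move; the robot and the scene stay as the last step left them, time stands still between calls to the robot, and variables do not carry over. Pictures are saved under pics/ and viewed, at most 10 in all, crops included, and the job is handed in when it is done.

```bash
ls; mkdir -p pics; python3 - <<'E'
from rig import manip
import cv2
for n in("side","top"):
    im=manip.capture(n); cv2.imwrite(f"pics/{n}0.png",im[:,:,::-1]); print(n,manip.get_calibration(n))
print(manip.get_obs())
E
```

```text
inch.py
pics
rig.py
side {'fx': 377.7831822657555, 'fy': 377.7831822657555, 'cx': 316.04351745740934, 'cy': 201.58385006180453, 'k1': -0.04627672286563744, 'eye': array([-0.04585681, -0.75615794,  0.63328852]), 'orientation': array([ 0.48073528, -0.15752322, -0.28090307,  0.81558169])}
top {'fx': 506.0523449766977, 'fy': 506.0523449766977, 'cx': 318.5179955824421, 'cy': 197.08923761273277, 'k1': -0.04574442282902781, 'eye': array([0.37833224, 0.00463527, 1.2017309 ]), 'orientation': array([-0.04770827,  0.04425252,  0.7149471 , -0.69614387])}
{'clock': 0.1, 'joint_positions': array([ 1.56110507e+00,  3.59341118e-01,  1.11414962e-02, -3.26594965e-04,
       -1.22410781e+00, -2.88101572e-01]), 'qvel': array([ 0.00083871, -0.0014168 ,  0.00162747,  0.00147707,  0.00079317,
        0.00042692]), 'joint_efforts': array([-1.90631086e-03, -5.84163952e+01,  2.93749523e+01,  7.01541200e+00,
        1.01791124e-02, -4.98076213e-05]), 'eef_pos': array([0.19794253, 0.64485522, 0.2256925 ]), 'orientation': array([ 9.88926849e-01, -1.48401792e-01, -4.72171914e-05,  7.69547783e-04]), 'ft_force': array([-0.2208517 ,  0.67841147,  0.61381086]), 'moment': array([-0.01348437, -0.00470979,  0.01604126]), 'gripper_force': 0.0, 'opening': 0.08748995682245367}
```

View pics/side0.png

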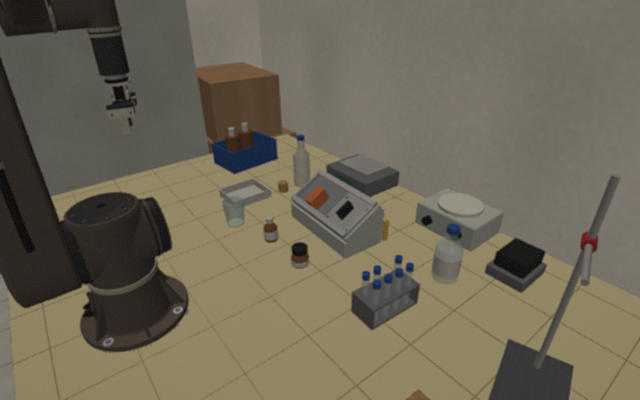

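View pics/top0.png

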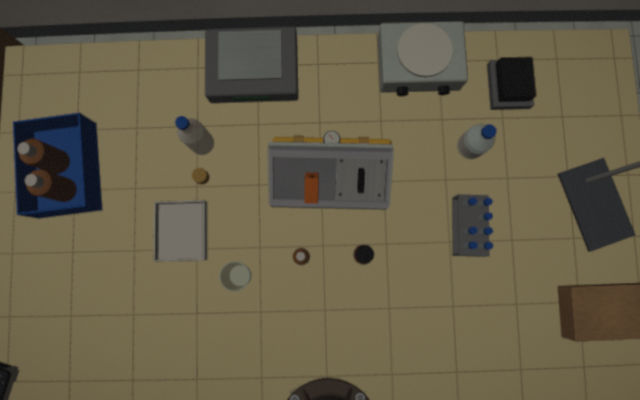

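The top view shows the console at cols 268–392, rows 138–210, the block near (312,187), the hatch handle at (361,180), the tray at (181,231) and the rack at (472,225). The small jar and bottle stand in front of the console at (364,254) and (301,256). In the side view the console is around (338,212). Next I'll enlarge both.

```bash
cat > h.py <<'E'
import numpy as np, cv2
from scipy.spatial.transform import Rotation as R
from rig import manip
def ray(n,uv):
    c=manip.get_calibration(n)
    K=np.array([[c['fx'],0,c['cx']],[0,c['fy'],c['cy']],[0,0,1]])
    p=cv2.undistortPointsIter(np.array([[uv]],float),K,np.array([c['k1'],0,0,0]),None,None,(3,50,1e-10))[0,0]
    d=R.from_quat(c['orientation']).apply([p[0],-p[1],-1]); return np.array(c['eye']),d/np.linalg.norm(d)
def proj(n,P):
    c=manip.get_calibration(n); q=R.from_quat(c['orientation']).inv().apply(np.atleast_2d(P)-c['eye'])
    s=np.c_[q[:,0],-q[:,1]]/-q[:,2:]; s=s*(1+c['k1']*(s**2).sum(1,keepdims=True)); return s*c['fx']+[c['cx'],c['cy']]
def tri(a,b):  # pixels in side, top -> point, gap
    A=[ray("side",a),ray("top",b)]
    M=sum(np.eye(3)-np.outer(d,d) for e,d in A); v=sum((np.eye(3)-np.outer(d,d))@e for e,d in A)
    p=np.linalg.solve(M,v); return p,[np.linalg.norm(np.cross(p-e,d)) for e,d in A]
def onz(n,uv,z):
    e,d=ray(n,uv); return e+d*(z-e[2])/d[2]
def crop(n,name,u0,v0,w,h,s):
    im=manip.capture(n)[v0:v0+h,u0:u0+w,::-1]; cv2.imwrite(f"pics/{name}.png",cv2.resize(im,None,fx=s,fy=s,interpolation=cv2.INTER_CUBIC))
E
python3 - <<'E'
from h import *
crop("top","topc",260,125,140,95,5.7)
crop("side","sidec",215,165,180,100,4.4)
E
```

```text
(no output)
```

View pics/topc.png

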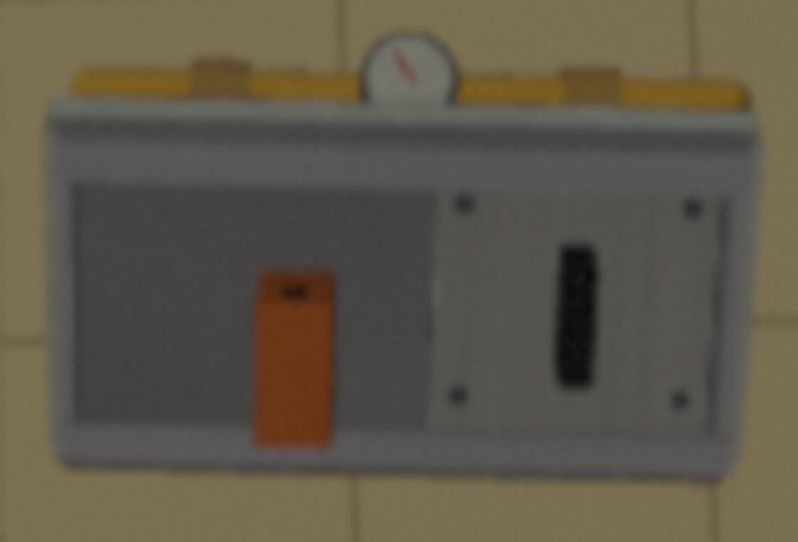

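View pics/sidec.png

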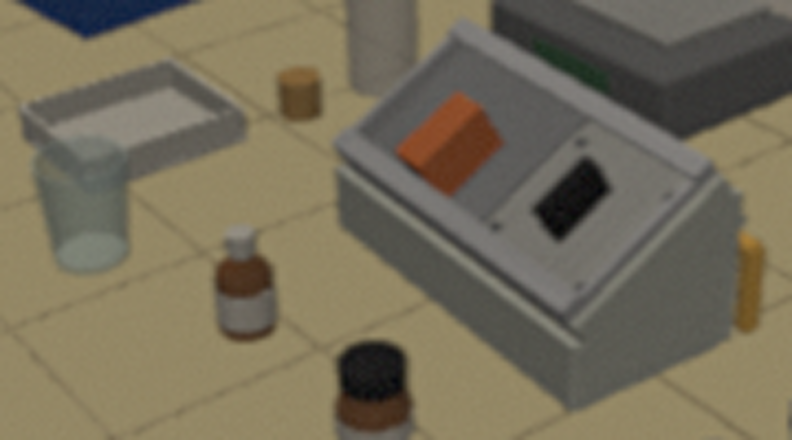

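The close-ups show the block standing with its long side up the slope, with its black band and upslope face visible at the top crop's (293,290). The handle spans about (557..597, 245..387) in the top crop. The next step is to fit the panel, handle and block to both views.

```bash
cat > fit.py <<'E'
from h import *
from scipy.optimize import least_squares
th=np.arange(0,2*np.pi,np.pi/8); D=np.c_[np.cos(th),np.sin(th)]
sup=lambda pts:(pts@D.T).max(0)
def blob(n,roi,f):
    u,v,w,h=roi; im=manip.capture(n)[v:v+h,u:u+w]
    s=cv2.resize(im,None,fx=4,fy=4,interpolation=cv2.INTER_CUBIC).astype(int)
    m=f(s[...,0],s[...,1],s[...,2]).astype(np.uint8)
    k,l,st,_=cv2.connectedComponentsWithStats(m); i=1+st[1:,4].argmax()
    y,x=np.where(l==i); p=(np.c_[x,y]+.5)/4-.5+[u,v]; return cv2.convexHull(p.astype(np.float32))[:,0]
orange=lambda r,g,b:(r-b>60)
black=lambda r,g,b:(r+g+b<165)
box=lambda lx,ly,z0,z1:np.array([[x,y,z] for x in(-lx/2,lx/2) for y in(-ly/2,ly/2) for z in(z0,z1)])/1e3
Rp=lambda yaw:R.from_euler('zy',[yaw,-np.pi/6])
E
python3 - <<'E'
from fit import *
B={}
for n,ho,hh in(("top",(295,165,35,45),(350,160,22,38)),("side",(298,180,40,35),(330,195,28,28))):
    B[n]=(sup(blob(n,ho,orange)),sup(blob(n,hh,black))); 
    for q in(blob(n,ho,orange),blob(n,hh,black)): print(n,q.min(0),q.max(0))
hb=box(50,14,0,30); bb=box(60,30,0,40)
T=lambda u,v:np.array([(u+.5)/5.7-.5+260,(v+.5)/5.7-.5+125])
lines=[((50,190,20),T(75,184),1),((50,-50,20),T(720,193),1),((-50,190,20),T(75,425),1),((-50,-50,20),T(690,436),1)]
def res(p,full=False):
    r=[];rot=Rp(p[3])
    for n in("top","side"):
        r.append(sup(proj(n,p[:3]+rot.apply(hb)))-B[n][1])
        r.append(sup(proj(n,p[4:7]+rot.apply(bb)))-B[n][0])
    for P,t,a in lines: r.append([(proj("top",p[:3]+rot.apply(np.array(P)/1e3))[0]-t)[1]])
    if full:
        for q in r: print(np.round(q,1))
    return np.concatenate(r)
s=least_squares(res,[.62,-.07,.1,0,.62,.03,.1],loss='soft_l1'); p=s.x; res(p,True)
print("panel",p[:3],"yaw",p[3],"block",p[4:7],"block in panel mm",Rp(p[3]).inv().apply(p[4:7]-p[:3])*1e3)
for n in("top","side"): print(n,proj(n,p[:3]+Rp(p[3]).apply(np.array([[0,194,0],[-60,200,20],[60,200,20],[60,-63,20],[-60,-63,20],[0,57,0]])/1e3)).round(1).tolist())
E
```

```text
top [304.625 173.375] [317.375 202.125]
top [356.875 167.375] [364.375 192.625]
side [305.125 185.875] [327.875 208.125]
side [336.125 200.875] [352.625 218.875]
[ 0.4  0.6  0.7  0.4 -0.1  0.2  0.5  0.3  0.5  1.3  1.7  1.7  1.   1.4
  1.5  0.8]
[0.7 1.2 1.3 1.2 0.7 1.1 1.4 1.3 0.8 2.5 2.9 2.9 2.5 2.9 2.9 2.2]
[1.2 1.1 0.7 1.3 1.7 1.6 1.7 1.4 1.9 1.6 1.  1.2 1.2 0.7 0.5 0.5]
[1.2 1.1 0.8 1.8 2.8 3.1 2.4 1.4 1.8 1.5 1.  1.3 1.1 0.5 0.5 0.9]
[0.2]
[0.4]
[0.8]
[0.4]
panel [ 0.56671816 -0.0855799   0.08855015] yaw -0.04458801028256254 block [0.55654513 0.02424504 0.08073771] block in panel mm [-17.59893472 109.14897654  -1.67925315]
top [[273.0, 175.7], [270.0, 204.0], [269.0, 152.6], [391.4, 154.5], [387.5, 205.7], [334.5, 176.6]]
side [[307.0, 186.7], [289.5, 195.0], [316.8, 169.1], [373.9, 203.6], [342.8, 235.1], [333.6, 204.8]]
```

```bash
cat > run.py <<'E'
from fit import *
M={}
hb=box(50,14,0,30); bb=box(60,30,0,40)
T=lambda u,v:np.array([(u+.5)/5.7-.5+260,(v+.5)/5.7-.5+125])
lines=[((50,190,20),T(75,184),1),((50,-50,20),T(720,193),1),((-50,190,20),T(75,425),1),((-50,-50,20),T(690,436),1),((50,-57,0),T(720,200),0),((-50,-57,0),T(712,430),0)]
for to,tb in((40,190),(30,210),(25,230)):
    o=lambda r,g,b:(r-b>to); k=lambda r,g,b:(r+g+b<tb)
    B={}
    for n,ho,hh in(("top",(295,165,35,45),(350,160,22,38)),("side",(298,180,40,35),(330,195,28,28))):
        B[n]=(sup(blob(n,ho,o)),sup(blob(n,hh,k)))
    def res(p,full=False):
        r=[];rot=Rp(p[3])
        for n in("top","side"):
            r.append(sup(proj(n,p[:3]+rot.apply(hb)))-B[n][1])
            r.append(sup(proj(n,p[4:7]+rot.apply(bb)))-B[n][0])
        for P,t,a in lines: r.append([(proj("top",p[:3]+rot.apply(np.array(P)/1e3))[0]-t)[a]])
        if full: print(*[np.round(q,1) for q in r[:4]],np.round(r[4:],1).ravel())
        return np.concatenate(r)
    p=least_squares(res,[.62,-.07,.1,0,.62,.03,.1],loss='soft_l1').x; res(p,True)
    print("TH",to,tb,"panel",p[:3],"yaw",p[3],"block",p[4:7],"in panel mm",Rp(p[3]).inv().apply(p[4:7]-p[:3])*1e3)
E
python3 run.py
python3 - <<'E'
from h import *
# tray rim outer corners in top view and bystander rough spots
for uv in((155,202),(206,202),(206,260),(154,260)): print("tray",onz("top",uv,.03).round(3))
crop("top","tray",145,190,120,105,6)
E
```

```text
[ 0.1  0.4  0.6  0.2 -0.5 -0.1  0.3  0.1  0.3  0.8  1.2  1.1  0.7  1.
  1.   0.4] [0.4 1.  1.  0.7 0.1 0.6 0.7 0.5 0.1 1.4 2.  2.  1.6 1.8 2.  1.5] [0.9 0.8 0.4 1.1 1.4 1.3 1.5 1.4 1.7 1.6 0.9 1.1 1.  0.5 0.4 0.3] [ 0.4  0.3  0.2  1.   2.   2.3  2.   1.   1.3  1.2  0.7  1.1  1.   0.3
 -0.   0.3] [ 0.2  0.5  0.8  0.5  1.2 -0.5]
TH 40 190 panel [ 0.56648402 -0.08548617  0.0887545 ] yaw -0.045662054382354926 block [0.55607958 0.02383116 0.08144137] in panel mm [-17.64378765 108.62517692  -1.1311323 ]
[ 0.   0.1  0.2 -0.  -0.7 -0.3 -0.1 -0.2 -0.   0.5  0.9  0.8  0.4  0.6
  0.7  0.3] [ 0.4  0.7  0.7  0.5 -0.1  0.3  0.4  0.3 -0.2  1.   1.6  1.6  1.3  1.4
  1.7  1.2] [0.6 0.6 0.2 0.9 1.3 1.2 1.3 1.3 1.7 1.5 0.9 1.1 0.9 0.3 0.1 0.2] [ 0.1  0.  -0.2  0.7  1.7  2.1  1.8  0.8  1.1  1.1  0.6  0.8  0.8  0.1
 -0.2  0. ] [ 0.1  0.6  0.7  0.6  1.3 -0.5]
TH 30 210 panel [ 0.56623359 -0.08565348  0.08928612] yaw -0.04779611976608298 block [0.55586963 0.02376474 0.08170758] in panel mm [-17.97792093 108.68338522  -1.38122937]
[-0.4 -0.2 -0.1 -0.6 -1.2 -0.8 -0.5 -0.9 -0.4 -0.   0.5  0.3 -0.3  0.1
  0.3 -0.1] [ 0.3  0.5  0.6  0.4 -0.2  0.2  0.3  0.1 -0.4  0.7  1.3  1.4  1.   1.3
  1.5  1. ] [0.4 0.5 0.  0.6 1.  0.9 1.  1.1 1.5 1.3 0.7 0.8 0.7 0.3 0.2 0.1] [ 0.1 -0.2 -0.5  0.5  1.6  1.8  1.6  0.6  0.9  1.   0.5  0.8  0.6  0.
 -0.4 -0.2] [-0.1  0.6  0.6  0.6  1.5 -0.4]
TH 25 230 panel [ 0.5662803  -0.08582839  0.08945217] yaw -0.04936808030721047 block [0.55564816 0.02366423 0.08206452] in panel mm [-18.28905225 108.72255646  -1.08181929]
tray [0.531 0.393 0.03 ]
tray [0.527 0.272 0.03 ]
tray [0.392 0.272 0.03 ]
tray [0.395 0.393 0.03 ]
```

View pics/tray.png

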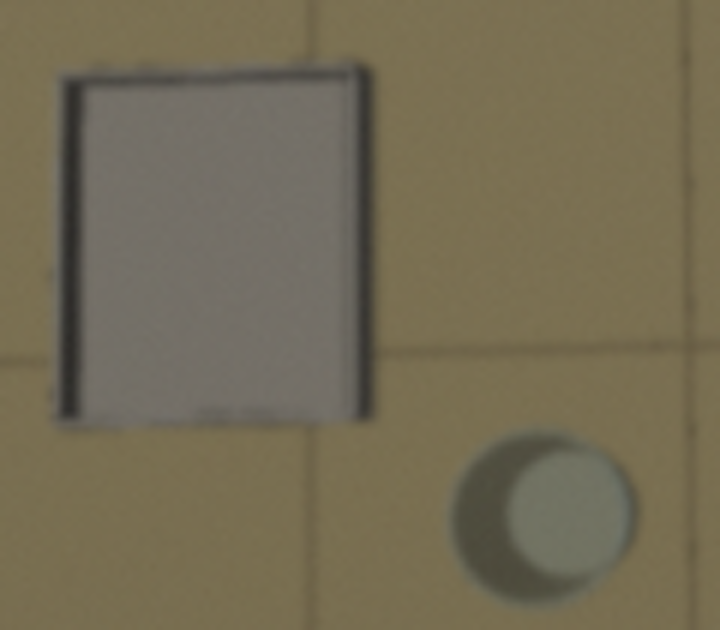

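The crop shows the tray spanning about (60..370, 70..420), i.e. centred near world (0.461, 0.333), with the beaker to its lower right. The tool stays vertical throughout, so I'll plan in panel coordinates with a helper that gives moves in the tool's axes.

The rows are not in the units I measure in: shifts go in shares of 62.5 mm and turns go in shares of 2 pi rad. I convert before sending: -0.125 rad / 6.2832 = -0.0199.

```bash
cat > go.py <<'E'
import sys
from h import *
PAN=np.array([.5663,-.0857,.0890]); YAW=-.047
RP=R.from_euler('zy',[YAW,-np.pi/6])
def W(q): return PAN+RP.apply(np.array(q)/1e3)
if __name__=="__main__":   # go.py p x y z (mm, panel) | w x y z (m, world)
    o=manip.get_obs(); r=R.from_quat(o['orientation']); t=r.as_matrix()[:,0]
    v=[float(a) for a in sys.argv[2:5]]; P=W(v) if sys.argv[1]=='p' else np.array(v)
    print("target",P.round(4),"tcp",o['eef_pos'].round(4),"tcp in panel mm",(RP.inv().apply(o['eef_pos']-PAN)*1e3).round(1))
    print("tool delta",r.inv().apply(P-o['eef_pos']).round(4),"tool-x yaw",np.arctan2(t[1],t[0]).round(4),"t",o['clock'])
E
python3 inch.py '[[0,0,0,-0.0199,0.088],[0,0,0,-0.0201,0.088],[0,0,0,0,0.088]]' 30; W="w $(python3 -c 'from go import *;a=W([-26,108.7,9]);print(a[0],a[1],.22)')"; python3 go.py $W; python3 go.py p -26 108.7 9
```

```text
clock: 1.62
eef_pos: [0.1981, 0.6453, 0.2266]
orientation: [1.0, -0.024, -0.0, 0.0]
ft_force: [0.5, 0.3, -0.1]
opening: 0.0876
gripper_force: 0.0
target [0.5437 0.0241 0.22  ] tcp [0.1981 0.6453 0.2266] tcp in panel mm [-284.2  718.4  303.3]
tool delta [0.3749 0.604  0.0066] tool-x yaw -0.0476 t 1.625
target [0.5437 0.0241 0.0864] tcp [0.1981 0.6453 0.2266] tcp in panel mm [-284.2  718.4  303.3]
tool delta [0.3749 0.604  0.1402] tool-x yaw -0.0476 t 1.625
```

Scaled: 0.0403 m is 0.6448, 0.025 m is 0.4.

```bash
python3 inch.py '[[0.4,0.6448,0,0,0.088],[0.4,0.6448,0,0,0.088],[0.4,0.6448,0,0,0.088],[0.4,0.6448,0,0,0.088],[0.4,0.6448,0,0,0.088],[0.4,0.6448,0,0,0.088],[0.4,0.6448,0,0,0.088],[0.4,0.6448,0,0,0.088],[0.4,0.6448,0,0,0.088],[0.4,0.6448,0,0,0.088],[0.4,0.6448,0,0,0.088],[0.4,0.6448,0,0,0.088],[0.4,0.6448,0,0,0.088],[0.4,0.6448,0,0,0.088],[0.4,0.6448,0,0,0.088],[0,0,0,0,0.088],[0,0,0,0,0.088]]'; python3 go.py p -26 108.7 9
```

```text
clock: 3.75
eef_pos: [0.5442, 0.0237, 0.2264]
orientation: [1.0, -0.025, -0.0, -0.0]
ft_force: [0.2, 0.2, -0.1]
opening: 0.0877
gripper_force: 0.0
target [0.5437 0.0241 0.0864] tcp [0.5442 0.0237 0.2264] tcp in panel mm [ 44.4 111.6 130.1]
tool delta [-0.0005 -0.0003  0.1401] tool-x yaw -0.0496 t 3.75
```

Scaled: 0.03 m is 0.48, 0.025 m is 0.4.

```bash
python3 inch.py '[[0,0,0.48,0,0.088],[0,0,0.48,0,0.088],[0,0,0.48,0,0.088],[0,0,0.4,0,0.088],[0,0,0.32,0,0.088],[0,0,0.08,0,0.088],[0,0,0,0,0.088]]'; python3 inch.py '[[0,0,0,0,0.02],[0,0,0,0,0.02],[0,0,0,0,0.02],[0,0,0,0,0.02],[0,0,0,0,0.02],[0,0,0,0,0.02]]' 25;python3 go.py p -26 108.7 9
```

```text
clock: 4.62
eef_pos: [0.5444, 0.0246, 0.087]
orientation: [1.0, -0.023, 0.0, 0.0]
ft_force: [-0.4, 0.7, 0.9]
opening: 0.0878
gripper_force: 0.0
clock: 5.38
eef_pos: [0.5443, 0.0238, 0.0865]
orientation: [1.0, -0.023, -0.0, 0.0]
ft_force: [-0.9, 0.6, 0.2]
opening: 0.0331
gripper_force: 0.0
target [0.5437 0.0241 0.0864] tcp [0.5443 0.0238 0.0865] tcp in panel mm [-25.4 108.5   8.8]
tool delta [-0.0006 -0.0002  0.0002] tool-x yaw -0.0469 t 5.375
```

Still closing; finish the grip and lift 0.15.

Scaled: -0.03 m is -0.48, -0.02 m is -0.32.

```bash
python3 inch.py '[[0,0,0,0,0.02],[0,0,0,0,0.02],[0,0,0,0,0.02]]'; python3 inch.py '[[0,0,-0.16,0,0.02],[0,0,-0.32,0,0.02],[0,0,-0.48,0,0.02],[0,0,-0.48,0,0.02],[0,0,-0.48,0,0.02],[0,0,-0.32,0,0.02],[0,0,0,0,0.02]]'; python3 go.py w 0.455 0.333 0.226
```

```text
clock: 5.75
eef_pos: [0.5443, 0.0238, 0.0865]
orientation: [1.0, -0.023, -0.0, 0.0]
ft_force: [-0.2, -1.5, 0.4]
opening: 0.0298
gripper_force: 25.0
clock: 6.62
eef_pos: [0.5451, 0.0242, 0.2286]
orientation: [1.0, -0.023, 0.002, -0.001]
ft_force: [-0.9, -0.5, -1.7]
opening: 0.0297
gripper_force: 25.0
target [0.455 0.333 0.226] tcp [0.5451 0.0242 0.2286] tcp in panel mm [ 46.2 112.2 131.5]
tool delta [-0.1045 -0.3043  0.0027] tool-x yaw -0.0467 t 6.625
```

Scaled: 0.04 m is 0.64, -0.038 m is -0.608.

```bash
python3 inch.py '[[-0.208,-0.608,0,0,0.02],[-0.208,-0.608,0,0,0.02],[-0.208,-0.608,0,0,0.02],[-0.208,-0.608,0,0,0.02],[-0.208,-0.608,0,0,0.02],[-0.208,-0.608,0,0,0.02],[-0.208,-0.608,0,0,0.02],[-0.208,-0.608,0,0,0.02],[0,0,0,0,0.02],[0,0,0.48,0,0.02],[0,0,0.64,0,0.02],[0,0,0.64,0,0.02],[0,0,0.64,0,0.02],[0,0,0.48,0,0.02],[0,0,0.24,0,0.02],[0,0,0,0,0.02],[0,0,0,0,0.02]]'
python3 inch.py '[[0,0,0.048,0,0.02],[0,0,0,0,0.02]]'
```

```text
clock: 8.75
eef_pos: [0.4553, 0.3329, 0.0326]
orientation: [1.0, -0.023, 0.001, -0.001]
ft_force: [0.2, -1.0, -0.5]
opening: 0.0299
gripper_force: 25.0
clock: 9.0
eef_pos: [0.4548, 0.3326, 0.0291]
orientation: [1.0, -0.023, 0.0, -0.0]
ft_force: [0.0, 0.8, -0.9]
opening: 0.03
gripper_force: 25.0
```

Scaled: -0.05 m is -0.8, -0.04 m is -0.64.

```bash
python3 inch.py '[[0,0,0,0,0.05],[0,0,0,0,0.05],[0,0,0,0,0.05],[0,0,0,0,0.05],[0,0,-0.32,0,0.05],[0,0,-0.64,0,0.05],[0,0,-0.8,0,0.05],[0,0,-0.8,0,0.05],[0,0,-0.64,0,0.05],[0,0,0,0,0.05]]'; python3 go.py w $(python3 -c 'from go import *;a=W([0,0,7]);print(a[0],a[1],.22)'); python3 -c 'from h import *
crop("top","placed",145,120,250,150,3.2)'
```

```text
clock: 10.25
eef_pos: [0.456, 0.3338, 0.2324]
orientation: [1.0, -0.023, 0.002, -0.003]
ft_force: [-1.0, -0.2, -0.5]
opening: 0.05
gripper_force: 0.0
target [ 0.5628 -0.0857  0.22  ] tcp [0.456  0.3338 0.2324] tcp in panel mm [-43.5 417.9 179.4]
tool delta [0.1261 0.4141 0.0107] tool-x yaw -0.0465 t 10.25
```

View pics/placed.png

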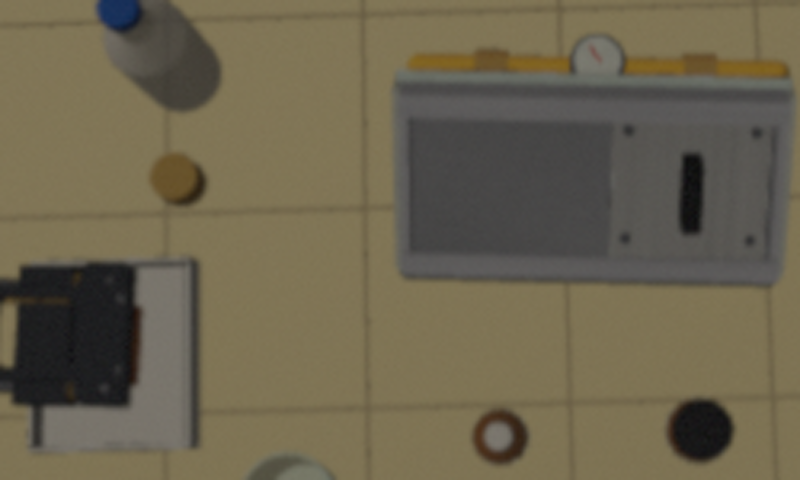

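The gripper is over the tray, and the block's orange edge shows inside it at crop (137,345). The deck is empty. Next is the hatch handle.

Scaled: 0.046 m is 0.736, 0.014 m is 0.224.

```bash
python3 inch.py '[[0.224,0.736,0,0,0.05],[0.224,0.736,0,0,0.05],[0.224,0.736,0,0,0.05],[0.224,0.736,0,0,0.05],[0.224,0.736,0,0,0.05],[0.224,0.736,0,0,0.05],[0.224,0.736,0,0,0.05],[0.224,0.736,0,0,0.05],[0.224,0.736,0,0,0.05],[0,0,0,0,0.05],[0,0,0,0,0.05]]'; python3 go.py p 0 0 8;  python3 -c 'from h import *
crop("top","trayblk",145,190,75,85,6)'
```

```text
clock: 11.68
eef_pos: [0.5605, -0.0871, 0.2272]
orientation: [1.0, -0.024, -0.001, 0.0]
ft_force: [-0.1, 0.4, 0.7]
opening: 0.05
gripper_force: 0.0
target [ 0.5623 -0.0857  0.0959] tcp [ 0.5605 -0.0871  0.2272] tcp in panel mm [ 64.1   1.6 122.6]
tool delta [ 0.002  -0.0015  0.1313] tool-x yaw -0.0479 t 11.675
```

View pics/trayblk.png

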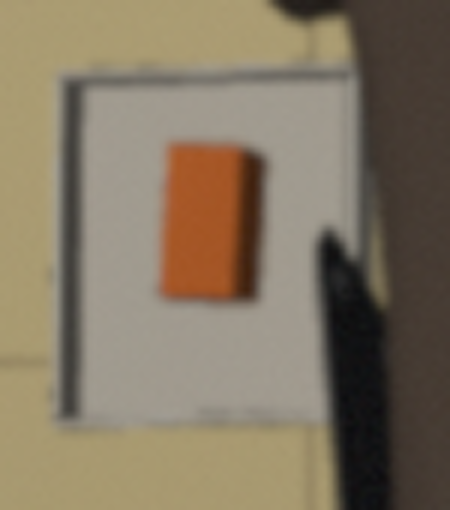

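The block lies flat in the tray, around crop (207,220). I'll descend onto the handle.

Scaled: 0.03 m is 0.48, 0.02 m is 0.32.

```bash
python3 inch.py '[[0.032,-0.024,0.48,0,0.05],[0,0,0.48,0,0.05],[0,0,0.48,0,0.05],[0,0,0.32,0,0.05],[0,0,0.24,0,0.05],[0,0,0.096,0,0.05],[0,0,0,0,0.05]]'; python3 inch.py '[[0,0,0,0,0.005],[0,0,0,0,0.005],[0,0,0,0,0.005],[0,0,0,0,0.005],[0,0,0,0,0.005],[0,0,0,0,0.005],[0,0,0,0,0.005]]' 45;python3 go.py p 0 0 8
```

```text
clock: 12.6
eef_pos: [0.5634, -0.0853, 0.0976]
orientation: [1.0, -0.023, -0.0, 0.0]
ft_force: [0.3, 1.2, 0.0]
opening: 0.0499
gripper_force: 0.0
clock: 13.48
eef_pos: [0.5634, -0.0859, 0.0978]
orientation: [1.0, -0.023, 0.0, 0.0]
ft_force: [-1.1, -2.3, 2.5]
opening: 0.0136
gripper_force: 45.0
target [ 0.5623 -0.0857  0.0959] tcp [ 0.5634 -0.0859  0.0978] tcp in panel mm [ 1.9 -0.1  9.1]
tool delta [-0.0011 -0.0001  0.0019] tool-x yaw -0.0468 t 13.475
```

Scaled: -0.0035 m is -0.056, -0.002 m is -0.032.

```bash
python3 inch.py '[[-0.032,0,-0.056,0,0.005],[-0.032,0,-0.056,0,0.005],[-0.032,0,-0.056,0,0.005],[0,0,0,0,0.005],[0,0,0,0,0.005]]';python3 go.py p 2 125 20
```

```text
clock: 14.1
eef_pos: [0.5573, -0.0852, 0.1082]
orientation: [1.0, -0.023, 0.0, -0.0]
ft_force: [1.0, 2.2, -1.7]
opening: 0.0135
gripper_force: 45.0
target [0.5631 0.0391 0.1103] tcp [ 0.5573 -0.0852  0.1082] tcp in panel mm [ 1.8  0.5 21.1]
tool delta [-0.     -0.1245 -0.002 ] tool-x yaw -0.0467 t 14.1
```

```bash
python3 inch.py '[[0,-0.2,0,0,0.005],[0,-0.2,0,0,0.005],[0,-0.2,0,0,0.005],[0,-0.2,0,0,0.005],[0,-0.2,0,0,0.005],[0,-0.2,0,0,0.005],[0,-0.2,0,0,0.005],[0,-0.2,0,0,0.005],[0,-0.2,0,0,0.005],[0,-0.2,0,0,0.005],[0,0,0,0,0.005],[0,0,0,0,0.005]]';python3 go.py p 2 125 17
```

```text
clock: 15.6
eef_pos: [0.5635, 0.0403, 0.1082]
orientation: [1.0, -0.023, 0.0, -0.001]
ft_force: [3.8, 2.8, -2.1]
opening: 0.0136
gripper_force: 45.0
target [0.5646 0.0391 0.1077] tcp [0.5635 0.0403 0.1082] tcp in panel mm [  1.3 126.2  18. ]
tool delta [0.0012 0.0011 0.0005] tool-x yaw -0.0465 t 15.6
```

My Euler convention in the fit was extrinsic, which gives the panel a slight false roll. I'll refit from the saved start pictures with the correct one.

```bash
sed -i "s/from_euler('zy'/from_euler('ZY'/" fit.py go.py; sed -i "s/im=manip.capture(n)\[v:v+h,u:u+w\]/im=cv2.imread(f'pics\/{n}0.png')[v:v+h,u:u+w,::-1]/" fit.py; python3 run.py; python3 go.py p 2 125 17
```

```text
[-0.1  0.3  0.4  0.2 -0.5 -0.   0.3  0.2  0.1  0.8  1.3  1.2  0.7  1.
  1.1  0.5] [0.4 0.9 1.  0.6 0.1 0.6 0.7 0.6 0.1 1.2 1.9 2.  1.6 2.  2.1 1.6] [0.9 0.8 0.5 1.2 1.4 1.3 1.5 1.4 1.8 1.6 0.9 1.2 1.1 0.4 0.4 0.3] [ 0.5  0.3 -0.   1.1  1.9  2.2  1.9  1.   1.3  1.2  0.7  1.1  0.8  0.2
  0.   0.3] [ 0.3  0.5  0.7  0.6  1.2 -0.2]
TH 40 190 panel [ 0.56640907 -0.08577913  0.08880639] yaw -0.044473420162977256 block [0.55600696 0.02320205 0.08166065] in panel mm [-16.76849876 108.41095769   1.43010249]
[-0.3  0.1  0.1 -0.1 -0.7 -0.3  0.  -0.1 -0.2  0.4  0.8  0.8  0.4  0.7
  0.7  0.3] [ 0.5  0.6  0.7  0.5 -0.   0.3  0.4  0.3 -0.1  0.8  1.5  1.6  1.3  1.5
  1.8  1.3] [0.6 0.6 0.3 1.  1.4 1.1 1.3 1.2 1.6 1.5 0.8 1.1 0.9 0.4 0.3 0.2] [ 0.2 -0.1 -0.3  0.7  1.6  2.   1.8  0.8  1.2  1.1  0.6  0.9  0.6  0.
 -0.1  0.1] [ 0.2  0.6  0.6  0.7  1.3 -0.1]
TH 30 210 panel [ 0.56621186 -0.08587578  0.08912449] yaw -0.04614132573286956 block [0.55583198 0.02319828 0.08196238] in panel mm [-16.91773452 108.47920536   1.49736507]
[-0.7 -0.4 -0.2 -0.7 -1.2 -0.8 -0.4 -0.6 -0.8 -0.1  0.3  0.4 -0.3  0.2
  0.3 -0.2] [ 0.3  0.5  0.6  0.3 -0.2  0.1  0.3  0.2 -0.4  0.5  1.2  1.3  1.   1.4
  1.4  1.1] [0.4 0.5 0.1 0.8 1.  0.9 1.  1.  1.5 1.3 0.7 0.9 0.7 0.3 0.2 0.1] [-0.1 -0.2 -0.5  0.6  1.6  1.8  1.6  0.7  1.2  1.   0.5  0.8  0.7 -0.1
 -0.3 -0. ] [ 0.   0.6  0.5  0.7  1.4 -0.1]
TH 25 230 panel [ 0.56626842 -0.08602783  0.08945102] yaw -0.04705370299226421 block [0.55570141 0.02309885 0.08217867] in panel mm [-17.22259049 108.50886626   1.54607355]
target [0.5654 0.0395 0.1047] tcp [0.5635 0.0403 0.1082] tcp in panel mm [  2.1 125.7  21. ]
tool delta [0.0019 0.0007 0.0035] tool-x yaw -0.0465 t 15.6
```

The rows are not in the units I measure in: shifts go in shares of 62.5 mm and turns go in shares of 2 pi rad. I convert before sending: 0.0017 m is 0.0272, 0.001 m is 0.016.

```bash
python3 inch.py '[[0.016,0,0.0272,0,0.005],[0.016,0,0.0272,0,0.005],[0,0,0,0,0.005]]'; python3 inch.py '[[0,0,0,0,0.03],[0,0,0,0,0.03],[0,0,0,0,0.03],[0,0,0,0,0.03]]'; python3 go.py w $(python3 -c 'from go import *;a=W([0,40,0]);print(a[0],a[1],.2)')
```

```text
clock: 15.98
eef_pos: [0.5654, 0.0391, 0.1047]
orientation: [1.0, -0.024, 0.0, 0.0]
ft_force: [4.4, -0.8, 1.2]
opening: 0.0139
gripper_force: 45.0
clock: 16.48
eef_pos: [0.5648, 0.0394, 0.1045]
orientation: [1.0, -0.023, -0.0, 0.0]
ft_force: [-0.8, 0.5, -0.3]
opening: 0.0298
gripper_force: 0.0
target [ 0.5682 -0.0457  0.2   ] tcp [0.5648 0.0394 0.1045] tcp in panel mm [  1.3 124.8  17.1]
tool delta [ 0.0073  0.0849 -0.0955] tool-x yaw -0.0468 t 16.475
```

```bash
python3 inch.py '[[0,0,-0.32,0,0.03],[0,0,-0.64,0,0.03],[0,0,-0.64,0,0.03],[0,0,-0.32,0,0.03],[-0.24,-0.72,0,0,0.02],[-0.24,-0.72,0,0,0.02],[-0.24,-0.72,0,0,0.02],[-0.24,-0.72,0,0,0.02],[-0.24,-0.72,0,0,0.02],[-0.24,-0.72,0,0,0.02],[0,0,0,0,0.02]]'; python3 -c 'from h import *
cv2.imwrite("pics/top1.png",manip.capture("top")[:,:,::-1]); cv2.imwrite("pics/side1.png",manip.capture("side")[:,:,::-1])
a=cv2.imread("pics/top1.png")[140:215,265:395];b=cv2.imread("pics/top1.png")[155:205,330:395]
a=cv2.resize(a,None,fx=5,fy=5,interpolation=2);b=cv2.resize(b,(780,600),interpolation=2)
cv2.imwrite("pics/well.png",cv2.convertScaleAbs(b,alpha=1.6))
cv2.imwrite("pics/con1.png",a)'
```

```text
clock: 17.85
eef_pos: [0.4868, 0.3159, 0.2243]
orientation: [1.0, -0.022, -0.0, 0.0]
ft_force: [0.2, -1.5, -0.5]
opening: 0.0197
gripper_force: 0.0
```

View pics/well.png

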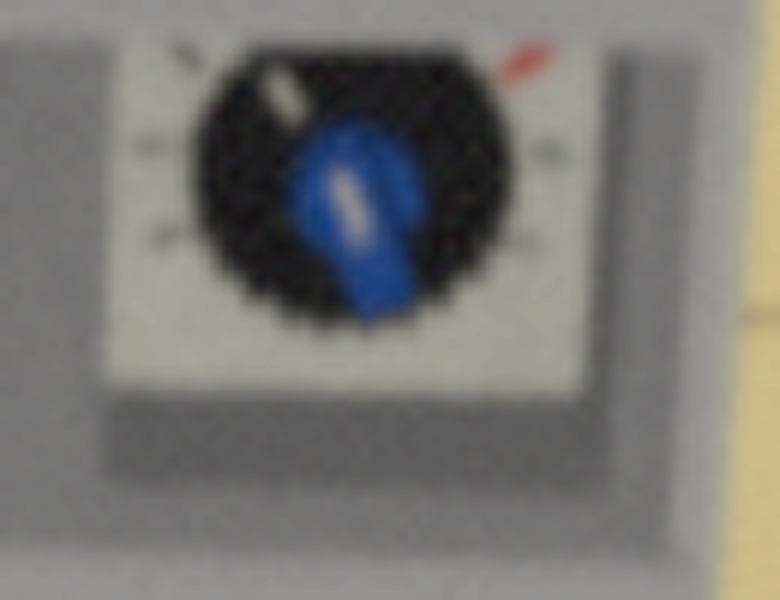

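The well is open. The blue bar's white line runs from crop (342,170) to (358,243), so the knob sits a little anticlockwise of 0. The red mark is at (525,62) and the ring's line at (287,98).

```bash
cat > knob.py <<'E'
from go import *
def topz(uv,z):   # intersect top ray with panel plane z (mm)
    e,d=ray("top",uv); n=RP.apply([0,0,1]); o=W([0,0,z]); t=((o-e)@n)/(d@n); return RP.inv().apply(e+t*d-PAN)*1e3
def model(th):
    d=np.array([np.cos(th),-np.sin(th)]); l=np.array([np.sin(th),np.cos(th)])
    return [W([*(a*15*d+b*6*l),z]) for a,b,z in [(1,1,-13),(1,-1,-13),(-1,-1,-13),(-1,1,-13)]]
E
python3 - <<'E'
from knob import *
C=lambda u,v:((u+.5)/12-.5+330,(v+.5)/12-.5+155)
for nm,q,z in(("line tip",(342,170),-13),("line inner",(358,243),-13),("bar low L",(368,318),-13),("bar low R",(413,300),-13),("ring line out",(275,70),-46),("red in",(503,75),-60)): print(nm,topz(C(*q),z).round(1))
for th in(-.2,0): print(th,[( (p-[330,155]+.5)*12-.5).round().tolist() for p in proj("top",np.array(model(th)))])
E
```

```text
line tip [ 15.3   4.6 -13. ]
line inner [  0.9   0.9 -13. ]
bar low L [-14.1  -1.6 -13. ]
bar low R [-10.3  -9.9 -13. ]
ring line out [ 23.7  15.9 -46. ]
red in [ 19.  -29.1 -60. ]
-0.2 [[319.0, 179.0], [382.0, 168.0], [407.0, 316.0], [344.0, 326.0]]
0 [[334.0, 171.0], [399.0, 173.0], [391.0, 323.0], [327.0, 322.0]]
```

```bash
python3 go.py p -17.5 -3 -15.5; python3 go.py w $(python3 -c 'from go import *;a=W([-17.5,-3,-15.5]);print(a[0],a[1],.2143)')
```

```text
target [ 0.5588 -0.0883  0.0668] tcp [0.4874 0.3135 0.2243] tcp in panel mm [-16.8 395.1 166. ]
tool delta [0.0897 0.3981 0.1577] tool-x yaw -0.0455 t 17.95
target [ 0.5588 -0.0883  0.2143] tcp [0.4874 0.3135 0.2243] tcp in panel mm [-16.8 395.1 166. ]
tool delta [0.0896 0.3982 0.0103] tool-x yaw -0.0455 t 17.95
```

Scaled: 0.044 m is 0.704, 0.02 m is 0.32.

```bash
python3 inch.py '[[0.16,0.704,0,0,0.026],[0.16,0.704,0,0,0.026],[0.16,0.704,0,0,0.026],[0.16,0.704,0,0,0.026],[0.16,0.704,0,0,0.026],[0.16,0.704,0,0,0.026],[0.16,0.704,0,0,0.026],[0.16,0.704,0,0,0.026],[0.16,0.704,0,0,0.026],[0,0,0.16,0,0.026],[0,0,0.32,0,0.026],[0,0,0.32,0,0.026],[0,0,0,0,0.026],[0,0,0,0,0.026]]' 3;  python3 go.py p -17.5 -3 -15.5
```

```text
clock: 19.7
eef_pos: [0.5594, -0.0866, 0.1754]
orientation: [1.0, -0.023, 0.0, 0.0]
ft_force: [-0.1, -0.3, 0.0]
opening: 0.0262
gripper_force: 0.0
target [ 0.5588 -0.0883  0.0668] tcp [ 0.5594 -0.0866  0.1754] tcp in panel mm [37.3 -1.2 78.3]
tool delta [-0.0007  0.0018  0.1086] tool-x yaw -0.0468 t 19.7
```

Scaled: 0.025 m is 0.4, 0.02 m is 0.32.

```bash
python3 inch.py '[[-0.0112,0.0288,0.32,0,0.026],[0,0,0.4,0,0.026],[0,0,0.4,0,0.026],[0,0,0.256,0,0.026],[0,0,0.128,0,0.026],[0,0,0.064,0,0.026],[0,0,0,0,0.026]]'; python3 inch.py '[[0,0,0.064,0,0.026],[0,0,0.064,0,0.026],[0,0,0.0416,0,0.026],[0,0,0,0,0.026]]'; python3 go.py p -17.5 -3 -15.5
```

```text
clock: 20.58
eef_pos: [0.5588, -0.0881, 0.0771]
orientation: [1.0, -0.023, 0.0, -0.0]
ft_force: [0.8, -0.0, 1.3]
opening: 0.026
gripper_force: 0.0
clock: 21.08
eef_pos: [0.5583, -0.0882, 0.0658]
orientation: [1.0, -0.023, -0.0, 0.0]
ft_force: [-0.0, -0.5, -0.4]
opening: 0.0261
gripper_force: 0.0
target [ 0.5588 -0.0883  0.0668] tcp [ 0.5583 -0.0882  0.0658] tcp in panel mm [-18.4  -2.9 -16.1]
tool delta [ 0.0005  0.0001 -0.001 ] tool-x yaw -0.0468 t 21.075
```

No contact so far. I'll close lightly to find the bar's centre.

Scaled: 0.002 m is 0.032.

```bash
python3 inch.py '[[0,0.032,0,0,0.02],[0,0,0,0,0.012],[0,0,0,0,0.012],[0,0,0,0,0.012],[0,0,0,0,0.01]]' 3; python3 inch.py '[[0,-0.016,0,0,0.011],[0,0,0,0,0.011],[0,0,0,0,0.011]]'; python3 -c 'from h import *
o=manip.get_obs();print(o["ft_force"],o["moment"],o["opening"])'; python3 go.py p -17.5 0 -15.5
```

```text
clock: 21.7
eef_pos: [0.5582, -0.0904, 0.066]
orientation: [1.0, -0.023, -0.0, 0.0]
ft_force: [-0.6, -3.4, -0.2]
opening: 0.0133
gripper_force: 2.9
clock: 22.08
eef_pos: [0.5575, -0.0894, 0.0657]
orientation: [1.0, -0.024, -0.001, 0.0]
ft_force: [-3.2, -3.8, -1.7]
opening: 0.0127
gripper_force: 3.0
[-3.15166744 -3.83459793 -1.70106205] [-1.58330489  1.13939299  0.04371371] 0.012696316669546607
target [ 0.5589 -0.0854  0.0668] tcp [ 0.5575 -0.0894  0.0657] tcp in panel mm [-19.1  -4.1 -15.9]
tool delta [ 0.0012 -0.0041 -0.0012] tool-x yaw -0.0471 t 22.075
```

Scaled: -0.003 m is -0.048, -0.002 m is -0.032.

```bash
python3 inch.py '[[0,0,0,0,0.02],[0,0,0,0,0.02],[0.016,-0.032,0,0,0.02],[0,-0.048,0,0,0.02],[0,-0.048,0,0,0.02],[0,-0.032,0,0,0.02],[0,-0.032,0,0,0.02],[0,-0.032,0,0,0.02],[0,-0.032,0,0,0.02],[0,0,0,0,0.02]]' 20; python3 go.py p -17.5 14 -15.5
```

```text
clock: 23.32
eef_pos: [0.5582, -0.0734, 0.0652]
orientation: [1.0, -0.024, -0.002, 0.0]
ft_force: [-4.6, -3.3, -1.8]
opening: 0.02
gripper_force: 2.7
target [ 0.5596 -0.0714  0.0668] tcp [ 0.5582 -0.0734  0.0652] tcp in panel mm [-19.4  11.9 -16.3]
tool delta [ 0.0012 -0.0021 -0.0016] tool-x yaw -0.0473 t 23.325
```

Scaled: -0.002 m is -0.032, -0.0015 m is -0.024.

```bash
python3 inch.py '[[0,-0.032,0,0,0.02],[0,-0.024,0,0,0.02],[0,0,0,0,0.02]]'; python3 go.py p -17.5 14 -15.5;  python3 inch.py '[[0,0.048,0,0,0.02],[0,0,-0.16,0,0.02],[0,0,-0.48,0,0.02],[0,0,-0.64,0,0.02],[0,0,-0.48,0,0.02],[0,-0.8,0,0,0.02],[0,-0.96,0,0,0.02],[0,-0.96,0,0,0.02],[0,-0.96,0,0,0.02],[0,-0.8,0,0,0.02],[0,0,0,0,0.02]]'; python3 -c 'from h import *
cv2.imwrite("pics/top2.png",manip.capture("top")[:,:,::-1])
b=cv2.imread("pics/top2.png")[145:205,265:395]
b=cv2.resize(b,(780,360),interpolation=2);c=cv2.resize(cv2.imread("pics/top2.png")[155:190,335:385],(343,240),interpolation=2)
c=cv2.resize(cv2.imread("pics/top2.png")[158:183,340:385],None,fx=9,fy=9,interpolation=2)
o=np.zeros((600,800,3),np.uint8);o[:360,:780]=b;o[365:365+225,:405]=c
cv2.imwrite("pics/well2.png",cv2.convertScaleAbs(o,alpha=1.6))'
```

```text
clock: 23.7
eef_pos: [0.5585, -0.0701, 0.0654]
orientation: [1.0, -0.024, -0.002, 0.0]
ft_force: [-5.1, -3.6, -1.5]
opening: 0.0201
gripper_force: 2.6
target [ 0.5596 -0.0714  0.0668] tcp [ 0.5585 -0.0701  0.0654] tcp in panel mm [-19.1  15.2 -16.2]
tool delta [ 0.0011  0.0012 -0.0014] tool-x yaw -0.0474 t 23.7
clock: 25.08
eef_pos: [0.5745, 0.2113, 0.1773]
orientation: [1.0, -0.021, 0.002, -0.001]
ft_force: [0.0, 0.2, 0.2]
opening: 0.0204
gripper_force: 0.0
```

View pics/well2.png

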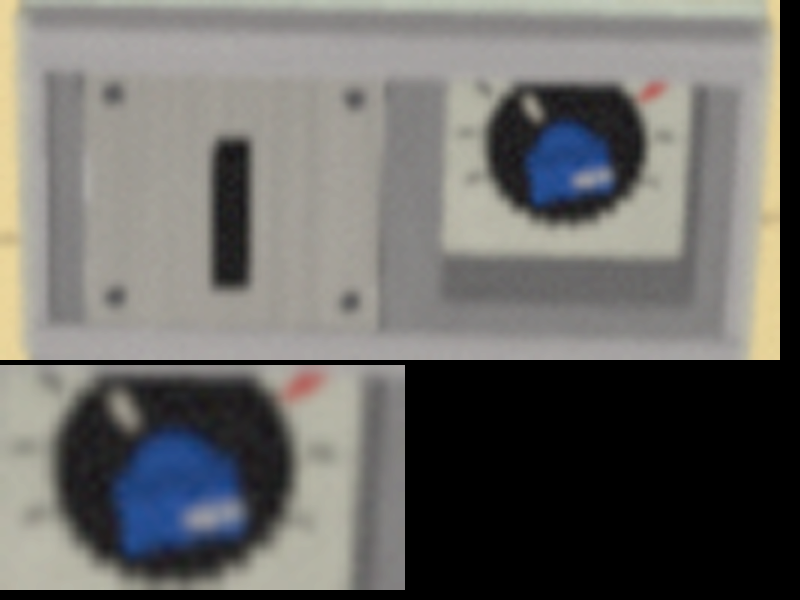

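The hatch is parked, and the ring's line, near zoom (123,408), hasn't moved. The white line now runs from zoom (183,522) to (243,508), which looks past the mark. I'll compute the angle next.

```bash
python3 - <<'E'
from knob import *
C=lambda u,v:((u+.5)/9-.5+340,(v-365+.5)/9-.5+158)
a=topz(C(183,522),-13);b=topz(C(243,508),-13);print(a.round(1),b.round(1),"th line",-np.arctan2(*(b-a)[1::-1]))
# white line pixels centroid/axis, both pictures
for f,box in(("top1",(354,364,165,178)),("top2",(356,370,170,180))):
    im=cv2.resize(cv2.imread(f"pics/{f}.png"),None,fx=6,fy=6,interpolation=2).astype(int)
    u0,u1,v0,v1=[6*k for k in box]; s=im[v0:v1,u0:u1]; w=np.clip(s[...,2]-35,0,None)*(s[...,2]>60)  # red channel: white only
    n,l,st,_=cv2.connectedComponentsWithStats((w>0).astype(np.uint8)); i=1+st[1:,4].argmax()
    y,x=np.where(l==i); P=np.array([topz(((X+u0+.5)/6-.5,(Y+v0+.5)/6-.5),-13)[:2] for X,Y in zip(x,y)])
    ww=w[y,x]; m=np.average(P,axis=0,weights=ww); V=np.linalg.svd((P-m)*np.sqrt(ww)[:,None])[2] if 0 else np.linalg.eigh(np.cov(P.T,aweights=ww))[1][:,-1]
    print(f,len(P),"centroid",m.round(1),"axis th",np.arctan2(-V[1],V[0]).round(2),"radial th",np.arctan2(-m[1],m[0]).round(2))
# bar corner projection for thetas, in zoom coordinates
for th in(1.0,1.2,1.35): print(th,[(((p-[340,158]+.5)*9-.5)+[0,365]).round().tolist() for p in proj("top",np.array(model(th)))])
E
```

```text
[  0.4  -0.2 -13. ] [  4.4 -15.  -13. ] th line 1.3049917773233286
top1 384 centroid [8.3 2.8] axis th 2.77 radial th -0.32
top2 538 centroid [ 2.4 -7.4] axis th -1.82 radial th 1.26
1.0 [[222.0, 475.0], [246.0, 513.0], [142.0, 572.0], [118.0, 534.0]]
1.2 [[231.0, 483.0], [246.0, 525.0], [133.0, 564.0], [117.0, 522.0]]
1.35 [[237.0, 490.0], [245.0, 534.0], [127.0, 557.0], [119.0, 513.0]]
```

The knob is at about 1.3, so it has overshot by about 0.3. I'll push the white half back up the slope with the right finger's upslope edge, which needs about 3.5 mm after contact.

```bash
python3 go.py p -24 4 -13.5
```

```text
target [ 0.5525 -0.081   0.0653] tcp [0.5741 0.2095 0.1772] tcp in panel mm [ 38.8 295.2  79.4]
tool delta [-0.0092  0.2914  0.1114] tool-x yaw -0.0437 t 25.125
```

Scaled: 0.05 m is 0.8, 0.0414 m is 0.6624.

```bash
python3 inch.py '[[0,0.8,0,0,0.032],[0,0.8,0,0,0.032],[0,0.8,0,0,0.032],[0,0.8,0,0,0.032],[0,0.8,0,0,0.032],[-0.1472,0.6624,0,0,0.032],[0,0,0,0,0.032],[0,0,0,0,0.032]]'; python3 go.py p -24 4 -13.5
```

```text
clock: 26.12
eef_pos: [0.5508, -0.0844, 0.1769]
orientation: [1.0, -0.024, 0.001, -0.0]
ft_force: [0.7, 0.4, -0.0]
opening: 0.0319
gripper_force: 0.0
target [ 0.5525 -0.081   0.0653] tcp [ 0.5508 -0.0844  0.1769] tcp in panel mm [30.5  0.6 83.9]
tool delta [ 0.0013 -0.0034  0.1116] tool-x yaw -0.0483 t 26.125
```

Scaled: 0.025 m is 0.4, 0.02 m is 0.32.

```bash
python3 inch.py '[[0.0208,-0.0544,0.32,0,0.032],[0,0,0.4,0,0.032],[0,0,0.4,0,0.032],[0,0,0.32,0,0.032],[0,0,0.16,0,0.032],[0,0,0.112,0,0.032],[0,0,0.0736,0,0.032],[0,0,0,0,0.032],[0,0,0,0,0.032]]'; python3 go.py p -20 4 -13.5; python3 inch.py '[[0.0272,0,-0.016,0,0.032],[0.0272,0,-0.016,0,0.032],[0,0,0,0,0.032],[0,0,0,0,0.032]]'; python3 inch.py '[[0.0272,0,-0.016,0,0.032],[0,0,0,0,0.032],[0,0,0,0,0.032]]';python3 go.py p -20 4 -13.5
```

```text
clock: 27.25
eef_pos: [0.5523, -0.0804, 0.065]
orientation: [1.0, -0.023, 0.0, -0.0]
ft_force: [-0.1, 0.4, -1.4]
opening: 0.0323
gripper_force: 0.0
target [ 0.5559 -0.0812  0.0673] tcp [ 0.5523 -0.0804  0.065 ] tcp in panel mm [-24.4   4.7 -13.7]
tool delta [ 0.0037  0.0007 -0.0023] tool-x yaw -0.0467 t 27.25
clock: 27.75
eef_pos: [0.5553, -0.0806, 0.0665]
orientation: [1.0, -0.023, -0.0, -0.0]
ft_force: [0.3, -0.8, 0.3]
opening: 0.0321
gripper_force: 0.0
clock: 28.12
eef_pos: [0.557, -0.0806, 0.0674]
orientation: [1.0, -0.023, -0.0, 0.0]
ft_force: [-0.9, -1.2, 0.4]
opening: 0.032
gripper_force: 0.0
target [ 0.5559 -0.0812  0.0673] tcp [ 0.557  -0.0806  0.0674] tcp in panel mm [-19.1   4.6 -13.9]
tool delta [-0.001   0.0006  0.0001] tool-x yaw -0.0468 t 28.125
```

Scaled: 0.0017 m is 0.0272, -0.001 m is -0.016.

```bash
python3 inch.py '[[0.0272,0,-0.016,0,0.032],[0,0,0,0,0.032],[0,0,0,0,0.032]]' | grep -E "eef|ft"; python3 inch.py '[[0.0272,0,-0.016,0,0.032],[0,0,0,0,0.032],[0,0,0,0,0.032]]'| grep -E "eef|ft"; python3 inch.py '[[0.0144,0,-0.008,0,0.032],[0,0,0,0,0.032],[0,0,0,0,0.032]]'| grep -E "eef|ft";python3 go.py p -12 4 -13.5
```

```text
eef_pos: [0.5587, -0.0807, 0.0685]
ft_force: [-0.4, 0.7, 0.1]
eef_pos: [0.5603, -0.0808, 0.0694]
ft_force: [0.0, -0.8, -0.9]
eef_pos: [0.5609, -0.0809, 0.0698]
ft_force: [-1.7, 0.8, -1.2]
target [ 0.5628 -0.0815  0.0713] tcp [ 0.5609 -0.0809  0.0698] tcp in panel mm [-14.5   4.6 -13.8]
tool delta [ 0.002   0.0006 -0.0016] tool-x yaw -0.047 t 29.25
```

Scaled: 0.0009 m is 0.0144, -0.0005 m is -0.008.

```bash
for i in 1; do :; done; python3 inch.py '[[0.0144,0,-0.008,0,0.032],[0,0,0,0,0.032],[0,0,0,0,0.032]]' | grep -E "eef|ft"; python3 inch.py '[[0.0144,0,-0.008,0,0.032],[0,0,0,0,0.032],[0,0,0,0,0.032]]'| grep -E "eef|ft"; python3 inch.py '[[0.0144,0,-0.008,0,0.032],[0,0,0,0,0.032],[0,0,0,0,0.032]]'| grep -E "eef|ft";python3 go.py p -12 4 -13.5
```

```text
eef_pos: [0.5621, -0.081, 0.0704]
ft_force: [-1.7, -0.7, -1.6]
eef_pos: [0.5631, -0.081, 0.071]
ft_force: [-2.9, -2.0, -1.0]
eef_pos: [0.564, -0.081, 0.0715]
ft_force: [-1.8, -2.8, -1.3]
target [ 0.5628 -0.0815  0.0713] tcp [ 0.564  -0.081   0.0715] tcp in panel mm [-11.    4.6 -13.9]
tool delta [-0.0011  0.0006  0.0002] tool-x yaw -0.0468 t 30.375
```

```bash
python3 inch.py '[[-0.048,0,0,0,0.032],[0,0,-0.16,0,0.032],[0,0,-0.48,0,0.032],[0,0,-0.64,0,0.032],[0,0,-0.48,0,0.032],[0,-0.8,0,0,0.032],[0,-0.96,0,0,0.032],[0,-0.96,0,0,0.032],[0,-0.96,0,0,0.032],[0,-0.8,0,0,0.032],[0,0,0,0,0.032]]'; cat >> knob.py <<'E'
def measure(f):
    # render-free fit: blue+white bar top against model quad, scored on the enlarged picture
    im=cv2.resize(cv2.imread(f"pics/{f}.png"),None,fx=6,fy=6,interpolation=2).astype(int)
    w=(im[...,2]>70)&True; o=[]
    for th in np.arange(-.6,1.8,.02):
        d=np.array([np.cos(th),-np.sin(th)]); l=np.array([np.sin(th),np.cos(th)])
        best=max((lambda q:im[q[:,1],q[:,0],2].mean())(np.round((proj("top",np.array([W([*(s*d+(t+k)*l+np.array([ox,oy])),-13]) for s in np.arange(2,14) for k in(-1,0,1)]))+.5)*6-.5).astype(int)) for t in(0,) for ox in(-1,0,1,2) for oy in(-1,0,1))
        o.append((best,th))
    o.sort(reverse=True); return [(round(float(b),1),round(float(t),2)) for b,t in o[:4]]
E
python3 - <<'E'
from knob import *
cv2.imwrite("pics/top3.png",manip.capture("top")[:,:,::-1])
for f in("top1","top2","top3"): print(f,measure(f))
a=[cv2.resize(cv2.imread(f"pics/{f}.png")[155:183,338:383],(396,246),interpolation=2) for f in("top2","top3")]
b=cv2.resize(cv2.imread("pics/top3.png")[130:290,145:395],(500,320),interpolation=2)
o=np.zeros((575,800,3),np.uint8);o[:246,:396]=a[0];o[:246,400:796]=a[1];o[250:570,:500]=b
cv2.imwrite("pics/last.png",cv2.convertScaleAbs(o,alpha=1.5))
E
```

```text
clock: 31.75
eef_pos: [0.5747, 0.2028, 0.1824]
orientation: [1.0, -0.021, 0.001, -0.001]
ft_force: [0.1, -0.7, 0.1]
opening: 0.032
gripper_force: 0.0
top1 [(78.3, -0.36), (78.3, -0.38), (78.2, -0.42), (78.1, -0.34)]
top2 [(84.0, 1.4), (84.0, 1.38), (83.9, 1.26), (83.9, 1.42)]Traceback (most recent call last):
  File "<stdin>", line 3, in <module>
  File "knob.py", line 13, in measure
    best=max((lambda q:im[q[:,1],q[:,0],2].mean())(np.round((proj("top",np.array([W([*(s*d+(t+k)*l+np.array([ox,oy])),-13]) for s in np.arange(2,14) for k in(-1,0,1)]))+.5)*6-.5).astype(int)) for t in(0,) for ox in(-1,0,1,2) for oy in(-1,0,1))
  File "knob.py", line 13, in <genexpr>
    best=max((lambda q:im[q[:,1],q[:,0],2].mean())(np.round((proj("top",np.array([W([*(s*d+(t+k)*l+np.array([ox,oy])),-13]) for s in np.arange(2,14) for k in(-1,0,1)]))+.5)*6-.5).astype(int)) for t in(0,) for ox in(-1,0,1,2) for oy in(-1,0,1))
                                                             ~~~~^^^^^^^^^^^^^^^^^^^^^^^^^^^^^^^^^^^^^^^^^^^^^^^^^^^^^^^^^^^^^^^^^^^^^^^^^^^^^^^^^^^^^^^^^^^^^^^^^^^^^^^
  File "h.py", line 10, in proj
    c=manip.get_calibration(n); q=R.from_quat(c['orientation']).inv().apply(np.atleast_2d(P)-c['eye'])
ValueError: time passes only in moves, steps and waits
```

```bash
python3 - <<'E'
s=open('h.py').read()
s=s.replace("def ray(","import functools\nCAL=functools.cache(manip.get_calibration)\ndef ray(",1).replace("c=manip.get_calibration(n)","c=CAL(n)")
open('h.py','w').write(s)
k=open('knob.py').read(); k=k[:k.index("def measure")]+'''def measure(f,box=(350,371,163,181)):
    im=cv2.resize(cv2.imread(f"pics/{f}.png"),None,fx=6,fy=6,interpolation=2).astype(int)
    u0,u1,v0,v1=[6*k for k in box]; s=im[v0:v1,u0:u1]; r=[]
    for T in(60,70,80):
        n,l,st,ce=cv2.connectedComponentsWithStats((s[...,2]>T).astype(np.uint8))
        c=[topz(((x+u0+.5)/6-.5,(y+v0+.5)/6-.5),-13)[:2] for x,y in ce]
        i=min((j for j in range(1,n) if st[j,4]>60),key=lambda j:abs(np.hypot(*c[j])-8.5))
        y,x=np.where(l==i); P=np.array([topz(((X+u0+.5)/6-.5,(Y+v0+.5)/6-.5),-13)[:2] for X,Y in zip(x,y)])
        m=P.mean(0); V=np.linalg.eigh(np.cov(P.T))[1][:,-1]; V=V*np.sign(V@m)
        r.append((len(P),m.round(1).tolist(),"axis",round(float(np.arctan2(-V[1],V[0])),2),"radial",round(float(np.arctan2(-m[1],m[0])),2)))
    return r
'''
open('knob.py','w').write(k)
E
python3 - <<'E'
from knob import *
cv2.imwrite("pics/top3.png",manip.capture("top")[:,:,::-1])
a=[cv2.resize(cv2.imread(f"pics/{f}.png")[155:183,338:383],(396,246),interpolation=2) for f in("top2","top3")]
b=cv2.resize(cv2.imread("pics/top3.png")[130:290,145:395],(500,320),interpolation=2)
o=np.zeros((575,800,3),np.uint8);o[:246,:396]=a[0];o[:246,400:796]=a[1];o[250:570,:500]=b
cv2.imwrite("pics/last.png",cv2.convertScaleAbs(o,alpha=1.5))
for f in("top1","top2","top3"):
    try: print(f,*measure(f),sep="\n ")
    except Exception as e: print(f,e)
E
```

```text
top1
 (384, [8.3, 2.8], 'axis', -0.37, 'radial', -0.32)
 (242, [8.4, 2.8], 'axis', -0.38, 'radial', -0.32)
 (99, [8.6, 2.8], 'axis', -0.41, 'radial', -0.32)
top2
 (538, [2.4, -7.5], 'axis', 1.32, 'radial', 1.26)
 (370, [2.4, -7.5], 'axis', 1.33, 'radial', 1.26)
 (195, [2.1, -7.0], 'axis', 1.3, 'radial', 1.28)
top3
 (558, [4.3, -6.8], 'axis', 1.0, 'radial', 1.01)
 (405, [4.3, -6.8], 'axis', 1.02, 'radial', 1.01)
 (257, [4.3, -6.9], 'axis', 1.03, 'radial', 1.01)
```

View pics/last.png

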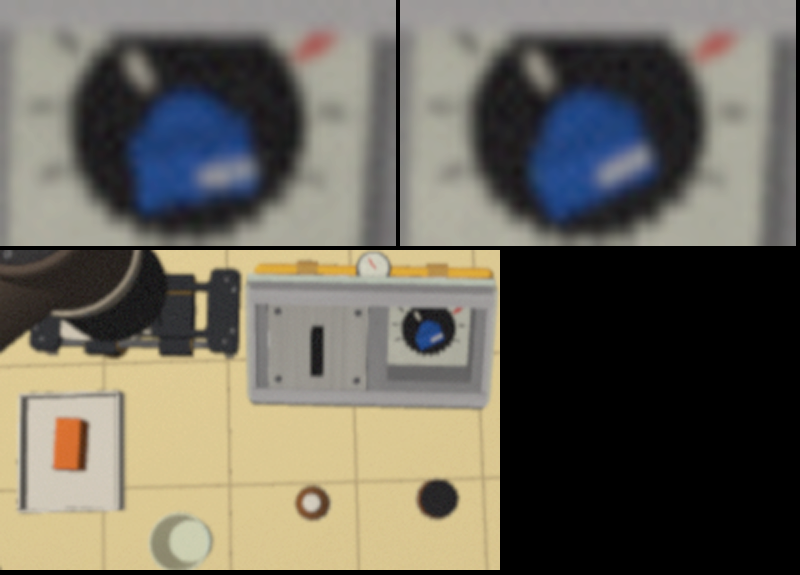

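The ring's line hasn't moved (at (140,70) before and (540,70) now). The knob's line runs from (600,182) to (652,150), about 1.01 rad and in the direction of the red mark. The block lies in the tray at (70,443), the hatch is flat on the deck at (317,348), and the bottles and glassware in view are in place. The gripper is clear, so I'll hand the job in.

```bash
python3 -c 'from rig import manip
print(manip.job_done())'
```

```text
the job is handed in; nothing more can be done
None
```

I handed the job in at about 32 s, and no verdict came back: by the last top picture the block is in the tray, the hatch flat and parked, the inner knob at about 1.01 rad (it went to about 1.3 and I nudged it back), the outer ring unmoved, and the bystanders in that view in place.

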